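# Load the boot cast and close the mould

### The arm

A 6-joint arm with a two-finger parallel gripper is mounted at the origin on the work surface. World frame = base frame: x ahead of the robot, y to its left, z up, the work surface at z = 0. Lengths are in m, angles in rad, forces in N, time in s.
With the tool pointing down it reaches from about 0.375 to 0.9 m from the base axis. Payload 3.1 kg.
Tool frame: the origin (TCP) lies between the finger pads; the fingertips stand 22 mm ahead of it and the grasp point (between the pads) lies 3 mm ahead of it; z points along the fingers, y is the direction in which the jaws open and shut (so a half turn about z gives the same grasp; the last joint's range is limited). The gripper opens to 87 mm and grips with 3 to 60 N. Pads are 19 mm wide; open, the fingers measure 117 mm over their backs; the gripper's body (75 mm by 190 mm) begins 51 mm behind the grasp point.
Start: joints at [0.998, 0.527, 1.433, -0, 1.181, -0.178], TCP at [0.24, 0.577, 0.245] pointing down, gripper open.
Joint ranges: [-3.08, 3.08], [-0.75, 2.2], [0.22, 2.44], [-1.43, 4.57], [0, 2.65], [-2.85, 2.85]. Speed limits (rad/s): [2.79, 2.79, 3.14, 3.14, 3.14, 3.14].

### API

Orientations are given as a unit quaternion [x, y, z, w].
In Python, from rig import get_obs, camera, get_calibration, hand_in, search_frame gives the robot as it stands.
- The arm moves only by the shell command python3 -m jog 'ROWS' [FORCE]. ROWS is JSON, a list of rows, each an object with "grip": the closure in counts, from 0 (fully open) to 255 (shut); "travel": the shift along the world's x, y, z in cm, a list of three; "twist": the turn about the world's z in degrees. A call has 1 to 8 rows; each row shifts and turns the commanded pose from where the row before left it; what a row does not reach is not made up. A row lasts 1/10 s, in which the tool goes at most 50 mm and 8.59 degrees, less where a joint would pass 70% of its speed; a pose out of reach is approached as far as the arm can. A call is refused whole if a number of a shift passes 5 or a number of a turn 8.59, either way. A call with a gripper value outside its range is refused whole. The fingers move at their own pace and stop on an object; FORCE is the grip in N (left out, the last holds). Time passes only in rows, so rows that do not move let the fingers close. It gives the time, the measured TCP pose, the force and the opening at its end, in the units of the state.
- get_obs(): the state, without advancing time (a new reading comes with each control period).
- camera(name): name is "scene" or "top" or "wrist"; returns the picture (384x512x3 uint8, red, green, blue); there is no depth.
- get_calibration(name): a dict with "fx", "fy", "cx", "cy" (pixels), "R" (3x3) and "t" (3): a world point X has camera coordinates R X + t; the wrist camera has in their place "T_tool_cam" (4x4, takes a point from camera to tool coordinates, whose origin is the TCP and whose axes are the flange's). Camera axes: x right, y down, z forward; pixel columns grow to the right and rows downward; lengths in m; the calibration is good to about 2 mm. A picture is of the moment at which its call begins: read the wrist's pose just before it. get_calibration takes no time and is no camera call.
- hand_in(): hands the job in, once; it reports no verdict.
Trained networks look in the newest picture that a camera, given by its name, has taken for a name from the list of things; names that differ only in an ending like _2 or _b are one class to them, and where a whole thing is asked for, a point or a joint stands for the part that bears it (a point fixed in the world has none). Each returns a list of dicts, best first, with "p" (0 to 1); they miss things now and then, are a little off and sometimes report something else, mostly with a low value. They report only what shows in the picture. A call takes as long as a camera call. They do not tell look-alikes from the thing itself.
- search_frame(target, camera): "at" ([x, y, z] in m, in world coordinates, good to about 4 mm: the middle of the surface that is visible of it).
The state is a dict: "time": time; "q": joint angles; "joint_velocities": joint speeds; "joint_torque": joint torques, N m; "position": TCP position; "tool_rot": TCP orientation; "ft_force": force on the tool from outside, world axes, zero at the start; "moment": the same for the moment, N m; "grip_width": finger opening in m.
Only numpy, scipy, OpenCV 4.12 (cv2) and the standard library are available. Lean on these libraries where they do the work, as an engineer would, in place of code of your own. Each camera call takes 0.05 s, during which the arm holds its last target. There are 200 camera calls.

### The job

Lay the boot-shaped cast flat in the matching boot-shaped recess of the open mould, then lower the heavy hinged cover all the way shut over it, slowly and under control so that it never drops or slams. Leave the jar, the brush and the sanding block where they are, and let go of everything at the end.

Things in the scene. Friction and masses are not known exactly. Their poses are not given: they have to be found in the camera images.
- boot_mid (a point): Centre, half-way up, of the leg of the loose boot cast: an off-white L-shaped half boot, 0.38 kg, 50 mm high, lying flat at the robot's right. x: along the leg to the foot; y: the side the foot sticks out; z up. Leg: 42 mm wide, from x = -70 to +80 mm of this point. Foot: x = +38 to +80 mm, out to y = +66 mm, toe round. Grasp here, across the leg.
- nest (a point): Where boot_mid must come to lie, the boot's axes along this point's axes (those of mould). The recess is an L like the boot, 16 mm deep, 5 mm of play all round; its floor is 25 mm below this point. The plaster bed around it is 36 mm above the table, so a seated boot stands 34 mm proud: hold it by its upper 30 mm.
- mould: Fixed lower half of the mould: a plywood-framed plaster bed, 280 mm along its x, 200 mm along y, 36 mm high; origin at the centre of its underside. y points to the hinged side (robot's left); the closed cover's bar comes down beyond its -y side. Turned by up to 0.25 rad.
- hinge (a point): Middle of the cover's hinge axis, which runs along the mould's x axis, 112 mm towards +y from the mould's centre and 64 mm above the table.
- cover (a joint): Cover angle, rad: 0 closed, 1.57 upright, 1.8 back stop. A hollow plywood lid, 280 x 200 x 52 mm, 1.5 kg (+-20 %); closed, its outer face is 88 mm above the table, with two 12 mm battens on it. Its stiff hinge lets it stand between about 1.4 and 1.75 rad; below about 1.3 it falls shut by itself unless held. Lower it at under 1 rad/s.
- bar (a point): Middle of the cover's round handle bar, 14 mm thick, 150 mm long, parallel to the hinge, 262 mm from its axis, 50 mm beyond the cover's free edge (43 mm free for a finger). At angle a it lies 262 cos(a) mm from the hinge axis towards the mould's -y and 262 sin(a) mm above it. Can be pinched from above; it turns between the fingers as the cover comes down.
- jar: Bystander: a closed jar, 68 mm wide, 110 mm high, standing; origin at the centre of its underside.
- brush: Bystander: a paint brush lying on the table; origin under its middle, x along its length.
- sanding: Bystander: a cork sanding block, 100 x 60 x 30 mm; origin at the centre of its underside.
Not all that is in view belongs to the job. What is shaped like the part that bears boot_mid but pink or purple is not meant.

How it is judged:
By the outcome, as a careful person would: the job done as asked, in the order asked, and still so for the second after the job is handed in, with the robot touching nothing.
It also fails if it takes over 61 s, if anything falls off the work surface, if the arm or the gripper's body presses on something with over 40 N, if the wrist force passes 120 N, or if a joint passes its speed limit or range.

## Working session

There is one attempt and no reset: what is moved stays moved. The work goes in short steps, Python scripts to look and compute and a shell command to move; the robot and the scene stay as the last step left them, time stands still between calls to the robot, and variables do not carry over. Pictures are saved under pics/ and viewed, about 8 in all and at most 12, crops included, and the job is handed in when it is done.

```bash
mkdir -p pics; ls
python3 - <<'E'
from rig import *
import cv2,numpy as np
o=get_obs();print({k:np.round(v,3).tolist() for k,v in o.items()})
ims=[]
for c in("scene","top"):
    im=camera(c);cv2.imwrite(f"pics/{c}0.png",im[:,:,::-1]);
    k=get_calibration(c);print(c,{a:np.round(b,4).tolist() for a,b in k.items()})
    for t in("boot_mid","nest","mould","hinge","cover","bar","jar","brush","sanding"):
        try: print(c,t,[(np.round(r["at"],3).tolist(),round(r["p"],2)) for r in search_frame(t,c)][:4])
        except Exception as e: print(t,e)
E
```

```text
pics
{'time': 0.0, 'q': [0.998, 0.528, 1.434, -0.0, 1.181, -0.179], 'joint_velocities': [0.0, 0.001, 0.0, -0.0, -0.0, 0.0], 'joint_torque': [-0.001, -44.004, -17.659, 0.063, 0.058, -0.0], 'position': [0.24, 0.576, 0.244], 'tool_rot': [0.196, 0.981, -0.001, -0.0], 'ft_force': [0.358, 0.592, 0.503], 'moment': [0.041, -0.028, -0.003], 'grip_width': 0.087}
scene {'fx': 392.9577, 'fy': 392.9577, 'cx': 255.6655, 'cy': 193.6185, 'R': [[-0.289, 0.9573, 0.0024], [0.6968, 0.2121, -0.6852], [-0.6564, -0.1964, -0.7284]], 't': [0.0966, -0.3217, 1.4543]}
scene boot_mid [([0.463, -0.253, 0.05], 0.91), ([0.294, -0.248, 0.049], 0.79), ([0.806, 0.158, 0.05], 0.63)]
scene nest [([0.579, 0.086, 0.038], 0.6)]
scene mould [([0.574, 0.086, 0.036], 0.63), ([0.422, 0.408, 0.018], 0.28)]
scene hinge [([0.575, 0.086, 0.036], 0.82)]
scene cover [([0.599, 0.159, 0.27], 0.56)]
scene bar [([0.594, 0.161, 0.267], 0.77)]
scene jar [([0.61, 0.395, 0.032], 0.72), ([0.673, -0.28, 0.081], 0.63), ([0.421, 0.41, 0.017], 0.22)]
scene brush [([0.42, 0.409, 0.018], 0.87)]
scene sanding [([0.61, 0.397, 0.033], 0.93)]
top {'fx': 412.0598, 'fy': 412.0598, 'cx': 255.2118, 'cy': 190.3298, 'R': [[0.0175, -0.9997, -0.019], [-0.9945, -0.0154, -0.1035], [0.1032, 0.0207, -0.9944]], 't': [0.0521, 0.5121, 1.1319]}
top boot_mid [([0.258, -0.256, 0.052], 0.78), ([0.794, 0.15, 0.048], 0.76), ([0.5, 0.142, 0.274], 0.7), ([0.455, -0.26, 0.048], 0.63)]
top nest [([0.503, 0.081, 0.035], 0.57)]
top mould [([0.506, 0.085, 0.035], 0.88)]
top hinge [([0.507, 0.08, 0.036], 0.85), ([0.5, 0.144, 0.279], 0.53)]
top cover [([0.496, 0.147, 0.278], 0.86)]
top bar [([0.502, 0.145, 0.279], 0.57)]
top jar [([0.642, -0.281, 0.108], 0.71), ([0.508, 0.081, 0.04], 0.55)]
top brush [([0.411, 0.405, 0.02], 0.69)]
top sanding []
```

Run:
```python
import cv2,numpy as np
a=cv2.imread("pics/scene0.png");b=cv2.imread("pics/top0.png")
cv2.imwrite("pics/s_b.png",cv2.resize(a,(800,600),interpolation=cv2.INTER_CUBIC))
cv2.imwrite("pics/t_b.png",cv2.resize(b,(800,600),interpolation=cv2.INTER_CUBIC))
```

```text
(no output)
```

View pics/s_b.png

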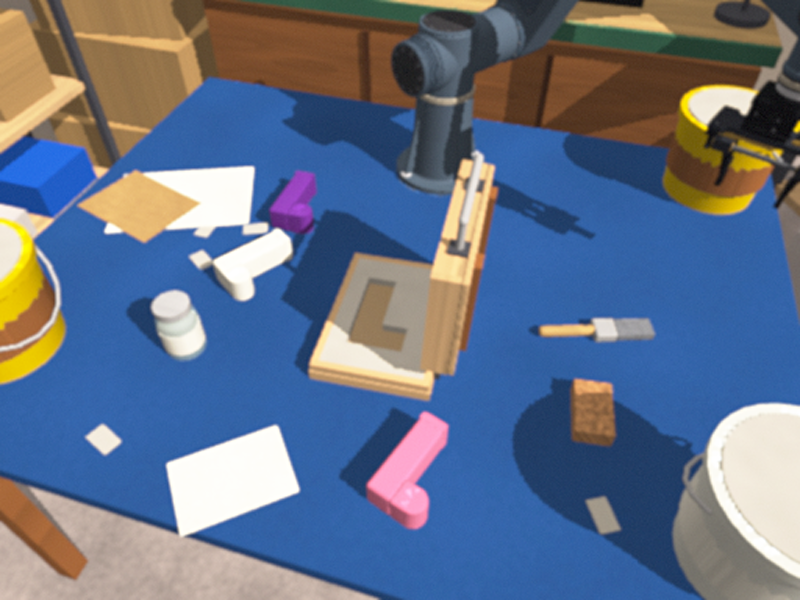

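View pics/t_b.png

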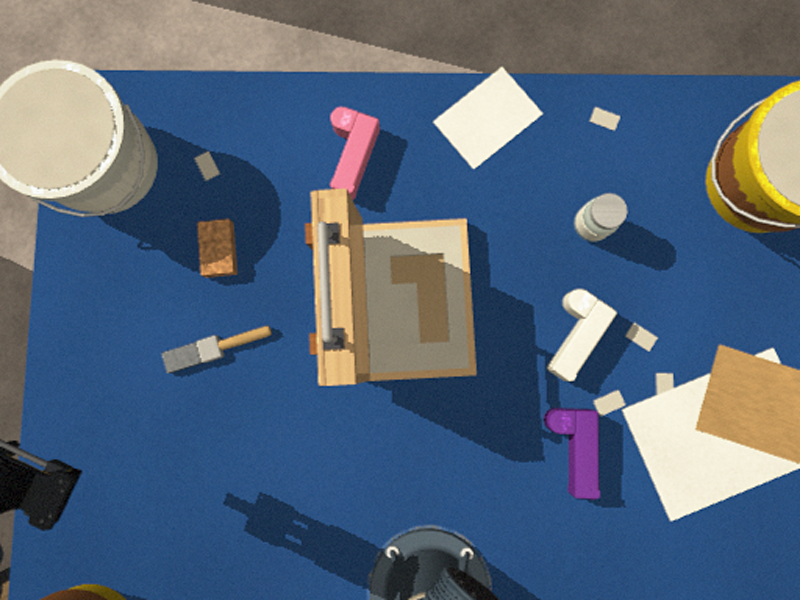

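Off-white boot (top ≈ (583,335), scene ≈ (250,260)) fits; purple (575,453) and pink (355,145) are the look-alikes. Mould recess L at top ≈ (425,300), the cover stands upright left of it. I'll fit models to both pictures.

```bash
cat > h.py <<'E'
import cv2,numpy as np
from rig import *
def proj(c,P):
    k=get_calibration(c); q=np.asarray(P)@np.array(k["R"]).T+np.array(k["t"])
    return np.c_[k["fx"]*q[:,0]/q[:,2]+k["cx"],k["fy"]*q[:,1]/q[:,2]+k["cy"]]
def unproj(c,uv,z):
    k=get_calibration(c);R=np.array(k["R"]);C=-R.T@np.array(k["t"])
    uv=np.atleast_2d(uv);d=np.c_[(uv[:,0]-k["cx"])/k["fx"],(uv[:,1]-k["cy"])/k["fy"],np.ones(len(uv))]@R
    return C+d*((z-C[2])/d[:,2])[:,None]
def bootpoly(g=0.):
    a=np.linspace(0,np.pi,13); r=.021+g  # toe round
    toe=np.c_[.059+r*np.cos(a),.045+r*np.sin(a)]
    return np.r_[[[-.07-g,-.021-g],[.08+g,-.021-g]],toe,[[.038-g,.021+g],[-.07-g,.021+g]]]
def place(poly,x,y,th,z):
    c,s=np.cos(th),np.sin(th)
    return np.c_[poly@np.array([[c,s],[-s,c]])+[x,y],np.full(len(poly),z)]
S=4
def rend(c,layers,shape=(384,512)):
    m=np.zeros((shape[0]*S,shape[1]*S),np.uint8)
    for P in layers: cv2.fillPoly(m,[np.round((proj(c,P)+.5)*S).astype(int)],1)
    return m
E
python3 - <<'E'
from h import *
from scipy.optimize import minimize
res={}
M={}
for c in("top","scene"):
    im=cv2.imread(f"pics/{c}0.png"); f=im.astype(int)
    w=((f[:,:,2]>0.72*f[:,:,0])&(f.sum(2)>150)).astype(np.uint8)
    n,l,st,ce=cv2.connectedComponentsWithStats(w,connectivity=4)
    p=proj(c,[[.455,-.258,.05]])[0].astype(int); i=l[p[1],p[0]]
    print(c,p,st[i]); M[c]=cv2.resize((l==i).astype(np.uint8),None,fx=S,fy=S,interpolation=cv2.INTER_NEAREST)
def cost(v,cs):
    s=0
    for c in cs:
        m=rend(c,[place(bootpoly(),*v,z) for z in np.linspace(0,.05,6)]); s+=1-(m&M[c]).sum()/(m|M[c]).sum()
    return s
for cs in(["top"],["scene"],["top","scene"]):
    best=min((minimize(cost,[.455,-.258,t],args=(cs,),method="Nelder-Mead",options=dict(initial_simplex=np.array([[.455,-.258,t],[.47,-.258,t],[.455,-.243,t],[.455,-.258,t+.2]]),xatol=1e-4,fatol=1e-4)) for t in(-.5,-.3)),key=lambda r:r.fun)
    print(cs,best.x.round(4),best.fun)
v=best.x
t=cv2.imread("pics/top0.png")
crop=t[100:260,180:440]; 
o=t.copy()
big=cv2.resize(t,None,fx=4,fy=4,interpolation=cv2.INTER_CUBIC)
for z in(0,.05): cv2.polylines(big,[np.round((proj("top",place(bootpoly(),*v,z))+.5)*4).astype(int)],True,(0,0,255),1)
cv2.imwrite("pics/crop1.png",big[480:1020,800:1600])
E
```

```text
top [371 211] [ 350  185   45   59 1312]
scene [161 162] [  49  106  153   87 6258]
['top'] [ 0.4365 -0.2619 -0.5932] 0.03696146176320547
['scene'] [ 0.4375 -0.2627 -0.5794] 0.8003747520755883Traceback (most recent call last):
  File "<stdin>", line 17, in <module>
  File "<stdin>", line 17, in <genexpr>
    res = _minimize_neldermead(fun, x0, args, callback, bounds=bounds,
                               **options)
    fxr = func(xr)
    fx = function(np.copy(x), *(wrapper_args + args))
  File "<stdin>", line 14, in cost
  File "h.py", line 20, in rend
    for P in layers: cv2.fillPoly(m,[np.round((proj(c,P)+.5)*S).astype(int)],1)
                                               ~~~~^^^^^
  File "h.py", line 4, in proj
    k=get_calibration(c); q=np.asarray(P)@np.array(k["R"]).T+np.array(k["t"])
ValueError: time passes only in moves, steps and waits
```

```bash
sed -i 's/^def proj/CAL={}\n_g=get_calibration\ndef get_calibration(n):\n    if n not in CAL: CAL[n]=_g(n)\n    return CAL[n]\ndef proj/' h.py
python3 - <<'E'
from h import *
from scipy.optimize import minimize
v=[.4365,-.2619,-.593]
t=cv2.imread("pics/top0.png"); f=t.astype(int)
hs=cv2.cvtColor(t,cv2.COLOR_BGR2HSV)
for p in[(268,200),(275,180),(290,200),(250,230),(300,200)]: print(p,t[p[1],p[0]],hs[p[1],p[0]])
w=((f[:,:,2]-f[:,:,0])>27)&(hs[:,:,0]<30); w[:,:235]=0
n,l,st,ce=cv2.connectedComponentsWithStats(w.astype(np.uint8),connectivity=4)
i=l[200,278]; print(st[i],ce[i],unproj("top",ce[i],.036))
R=cv2.resize((l==i).astype(np.uint8),None,fx=S,fy=S,interpolation=cv2.INTER_NEAREST)
def cost(v):
    m=rend("top",[place(bootpoly(.005),*v,.036)]); return 1-(m&R).sum()/(m|R).sum()
x0=np.array([.5,.065,.05])
b=minimize(cost,x0,method="Nelder-Mead",options=dict(initial_simplex=x0+np.array([[0,0,0],[.02,0,0],[0,.02,0],[0,0,.1]]),xatol=1e-4,fatol=1e-4)); print(b.x,b.fun)
big=cv2.resize(t,None,fx=4,fy=4,interpolation=cv2.INTER_CUBIC)
d=lambda P,c:cv2.polylines(big,[np.round((proj("top",P)+.5)*4).astype(int)],True,c,1)
for z in(0,.05): d(place(bootpoly(),*v,z),(0,0,255))
d(place(bootpoly(.005),*b.x,.036),(0,255,0))
cv2.imwrite("pics/crop1.png",big[460:1000,780:1580])
print("corners", unproj("top",[[467/1.5625,220/1.5625],[476/1.5625,375/1.5625]],.036))
E
```

```text
(268, 200) [ 73 103 126] [ 17 107 126]
(275, 180) [ 72 101 123] [ 17 106 123]
(290, 200) [116 132 140] [ 20  44 140]
(250, 230) [115 132 140] [ 20  46 140]
(300, 200) [ 84 125 155] [ 17 117 155]
[ 235  140   70  104 3424] [274.8291472  183.32155374] [[0.53079318 0.00588596 0.036     ]]
[ 0.56617307  0.00219822 -0.06698958] 0.6398483873274691
corners [[ 0.65261027 -0.06037508  0.036     ]
 [ 0.37505573 -0.07800252  0.036     ]]
```

View pics/crop1.png

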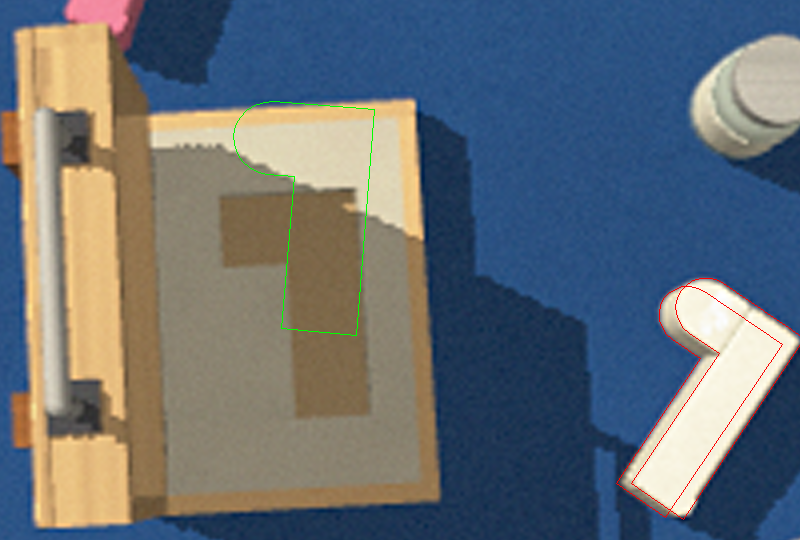

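Run:
```python
from h import *
from scipy.optimize import least_squares
px=np.array([[295,417],[370,413],[355.5,188],[220,196],[222,268],[289.5,263]])
uv=(px+[780,460])/4-.5
W=unproj("top",uv,.036)[:,:2]
L=np.array([[-.075,.026],[-.075,-.026],[.085,-.026],[.085,.071],[.033,.071],[.033,.026]])
f=lambda v:(place(L,*v,0)[:,:2]-W).ravel()
r=least_squares(f,[.5,0,.05]);print("nest",r.x.round(4),(r.fun.reshape(-1,2)*1e3).round(1))
# mould right corners of frame
c=unproj("top",(np.array([[415,99],[440,499]])+[780,460])/4-.5,.036)[:,:2];d=c[0]-c[1];print(c,np.hypot(*d),"yaw",np.arctan2(d[1],d[0]))
th=np.arctan2(d[1],d[0]);n=np.array([-np.sin(th),np.cos(th)]);mid=c.mean(0)+.1*n
hg=mid+.112*n;print("mould",mid,"hinge",hg,"nest in mould",(r.x[:2]-mid)@np.array([[np.cos(th)],[np.sin(th)]]),(r.x[:2]-mid)@n)
# bar: find angle a whose projected bar fits bar mid pixel in crop ((44,110)-(60,412))
for a in np.arange(1.3,1.81,.05):
    q=np.r_[hg-.262*np.cos(a)*n,.064+.262*np.sin(a)]
    e=np.r_[d/np.hypot(*d),0]*.075
    print(round(a,2),((proj("top",[q+e,q-e])+.5)*4-[780,460]).round(0).tolist(),((proj("scene",[q+e,q-e])+.5)*1.5625).round(0).tolist())
```

```text
nest [0.5073 0.0017 0.0704] [[-1.  -0.5]
 [-1.  -0.5]
 [ 1.1 -1. ]
 [ 1.3  0.8]
 [ 0.4 -0.5]
 [-0.7  1.7]]
[[ 0.65703994 -0.05857169]
 [ 0.37709747 -0.07760784]] 0.2805889521101888 yaw 0.0678956877437104
mould [0.51028435 0.03167983] hinge [0.50268587 0.14342178] nest in mould [-0.0049945] -0.029714625970298655
1.3 [[201.0, 114.0], [215.0, 395.0]] [[403.0, 217.0], [425.0, 156.0]]
1.35 [[177.0, 114.0], [190.0, 396.0]] [[413.0, 217.0], [434.0, 155.0]]
1.4 [[152.0, 114.0], [165.0, 397.0]] [[422.0, 216.0], [442.0, 155.0]]
1.45 [[128.0, 115.0], [140.0, 398.0]] [[432.0, 217.0], [451.0, 155.0]]
1.5 [[103.0, 116.0], [115.0, 399.0]] [[441.0, 217.0], [460.0, 155.0]]
1.55 [[78.0, 117.0], [90.0, 401.0]] [[451.0, 218.0], [468.0, 156.0]]
1.6 [[53.0, 118.0], [64.0, 402.0]] [[461.0, 220.0], [477.0, 157.0]]
1.65 [[29.0, 120.0], [39.0, 403.0]] [[471.0, 222.0], [486.0, 159.0]]
1.7 [[5.0, 122.0], [15.0, 405.0]] [[481.0, 224.0], [495.0, 161.0]]
1.75 [[-19.0, 124.0], [-9.0, 406.0]] [[490.0, 227.0], [503.0, 163.0]]
1.8 [[-42.0, 126.0], [-33.0, 408.0]] [[500.0, 230.0], [512.0, 166.0]]
```

Crop: the off-white boot (≈(710,400) in the crop) is the right one, and the fitted outline lies on it. Boot pose (0.4365, −0.262, yaw −0.593), nest (0.507, 0.002, yaw ≈0.069), cover ≈1.61 rad. Now moving over the cover to the boot.

```bash
python3 -m jog '[{"grip":0,"travel":[2,0,4.5],"twist":-3},{"grip":0,"travel":[2,0,4.5],"twist":-3},{"grip":0,"travel":[2,0,4.5],"twist":-3},{"grip":0,"travel":[2,0,4.5],"twist":-2.4},{"grip":0,"travel":[1.5,-4.7,0],"twist":0},{"grip":0,"travel":[1.5,-4.7,0],"twist":0},{"grip":0,"travel":[1.5,-4.7,0],"twist":0},{"grip":0,"travel":[1.5,-4.7,0],"twist":0}]' 30
```

```text
time: 1.8
position: [0.3805, 0.3871, 0.4247]
tool_rot: [0.292, 0.956, 0.0, 0.0]
ft_force: [1.1, -0.9, 0.5]
grip_width: 0.0869
```

```bash
python3 -m jog '[{"grip":0,"travel":[1,-4.8,0],"twist":0},{"grip":0,"travel":[1,-4.8,0],"twist":0},{"grip":0,"travel":[1,-4.8,0],"twist":0},{"grip":0,"travel":[1,-4.8,0],"twist":0},{"grip":0,"travel":[1,-4.8,0],"twist":0},{"grip":0,"travel":[1,-4.8,0],"twist":0},{"grip":0,"travel":[1,-4.8,0],"twist":0},{"grip":0,"travel":[1,-4.8,0],"twist":0}]'; python3 -c "
from rig import *;print(get_obs())"
```

```text
time: 2.6
position: [0.4602, 0.003, 0.4249]
tool_rot: [0.293, 0.956, 0.0, 0.0]
ft_force: [0.9, 0.7, 0.1]
grip_width: 0.0866
{'time': 2.6, 'q': array([-2.37203297e-01,  1.14191941e-01,  1.54976656e+00,  2.15455724e-04,
        1.47671175e+00, -1.21415375e+00]), 'joint_velocities': array([-1.02081886,  0.13033053, -0.15165724,  0.00406359,  0.01039789,
       -1.01109796]), 'joint_torque': array([  3.59470926, -28.94987941, -20.01872241,  -0.13851658,
         0.2917907 ,   0.65746218]), 'position': array([0.46023852, 0.00299546, 0.42486452]), 'tool_rot': array([2.92588777e-01, 9.56238246e-01, 1.34591263e-04, 4.53977466e-04]), 'ft_force': array([0.93457801, 0.65831593, 0.1461414 ]), 'moment': array([-0.00173359, -0.06207111,  0.02193721]), 'grip_width': 0.0865909830326466}
```

```bash
python3 -m jog '[{"grip":0,"travel":[-0.2,-3.4,-3.0],"twist":0},{"grip":0,"travel":[-0.2,-3.4,-3.0],"twist":0},{"grip":0,"travel":[-0.2,-3.4,-3.0],"twist":0},{"grip":0,"travel":[-0.2,-3.4,-3.0],"twist":0},{"grip":0,"travel":[-0.2,-3.4,-3.0],"twist":0},{"grip":0,"travel":[-0.2,-3.4,-3.0],"twist":0},{"grip":0,"travel":[-0.2,-3.4,-3.0],"twist":0},{"grip":0,"travel":[-0.2,-3.1,-3.0],"twist":0}]'
python3 - <<'E'
from h import *
o=get_obs();im=camera("wrist")
k=get_calibration("wrist");T=np.array(k["T_tool_cam"])
from scipy.spatial.transform import Rotation as Ro
R=Ro.from_quat(o["tool_rot"]).as_matrix();Rc=R@T[:3,:3];tc=R@T[:3,3]+o["position"]
CAL["wrist"]=dict(k,R=Rc.T,t=-Rc.T@tc); print(o["position"],o["ft_force"])
big=cv2.resize(im[:,:,::-1],None,fx=1.5,fy=1.5)
for z in(0,.05): cv2.polylines(big,[np.round((proj("wrist",place(bootpoly(),.4365,-.2619,-.593,z))+.5)*1.5).astype(int)],True,(0,0,255),1)
cv2.imwrite("pics/w1.png",big)
E
```

```text
time: 3.4
position: [0.4443, -0.2659, 0.1836]
tool_rot: [0.293, 0.956, -0.0, 0.001]
ft_force: [0.6, -0.5, 0.9]
grip_width: 0.0875
[ 0.44434304 -0.26594773  0.18364242] [ 0.57581465 -0.53868248  0.90362218]
```

View pics/w1.png

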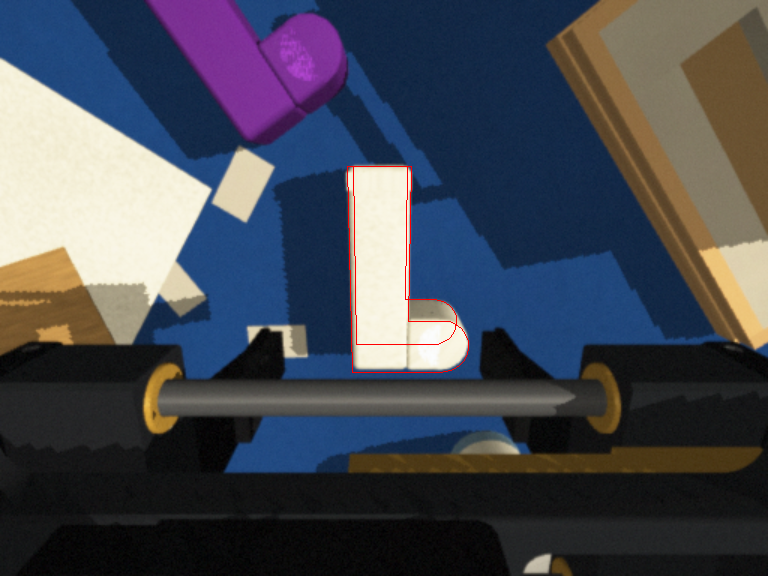

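Wrist view: the boot (≈(380,270)) matches the fitted outline within about 1–2 mm. Descending.

```bash
python3 -m jog '[{"grip":0,"travel":[0,0,-4],"twist":0},{"grip":0,"travel":[0,0,-4],"twist":0},{"grip":0,"travel":[0,0,-3],"twist":0},{"grip":0,"travel":[0,0,-1.8],"twist":0},{"grip":0,"travel":[-0.1,0,-0.9],"twist":0},{"grip":0,"travel":[0,0,0],"twist":0}]' 30; python3 -m jog '[{"grip":255,"travel":[0,0,0],"twist":0},{"grip":255,"travel":[0,0,0],"twist":0},{"grip":255,"travel":[0,0,0],"twist":0},{"grip":255,"travel":[0,0,0],"twist":0},{"grip":255,"travel":[0,0,0],"twist":0},{"grip":255,"travel":[0,0,0],"twist":0}]' 35
```

```text
time: 4.05
position: [0.443, -0.2637, 0.0468]
tool_rot: [0.293, 0.956, 0.0, -0.001]
ft_force: [0.5, 0.0, 0.6]
grip_width: 0.0872
time: 4.65
position: [0.4434, -0.2642, 0.0478]
tool_rot: [0.292, 0.956, -0.0, 0.0]
ft_force: [-3.2, -2.8, 1.0]
grip_width: 0.0473
```

```bash
python3 -m jog '[{"grip":255,"travel":[0,0,0],"twist":0},{"grip":255,"travel":[0,0,0],"twist":0},{"grip":255,"travel":[0,0,0],"twist":0},{"grip":255,"travel":[0,0,0],"twist":0}]' 35
```

```text
time: 5.05
position: [0.4433, -0.2645, 0.0478]
tool_rot: [0.292, 0.956, -0.0, 0.0]
ft_force: [-2.7, -3.6, 4.8]
grip_width: 0.0419
```

```bash
python3 -m jog '[{"grip":255,"travel":[0,0,0.5],"twist":0},{"grip":255,"travel":[0,0,1.5],"twist":0},{"grip":255,"travel":[0,0,3],"twist":0},{"grip":255,"travel":[0,0,3],"twist":0},{"grip":255,"travel":[0,0,2],"twist":0},{"grip":255,"travel":[0,0,0],"twist":0},{"grip":255,"travel":[0,0,0],"twist":0}]' 35;  python3 - <<'E'
from h import *
im=camera("wrist");o=get_obs();k=get_calibration("wrist");T=np.array(k["T_tool_cam"])
from scipy.spatial.transform import Rotation as Ro
R=Ro.from_quat(o["tool_rot"]).as_matrix();Rc=R@T[:3,:3];tc=R@T[:3,3]+o["position"]
CAL["wrist"]=dict(k,R=Rc.T,t=-Rc.T@tc); print(o["position"],o["ft_force"],o["moment"],T.round(3))
big=cv2.resize(im[:,:,::-1],None,fx=1.5,fy=1.5)
p=o["position"];th=-.593;b=p[:2]-.0085*np.array([np.cos(th),np.sin(th)]);print(b)
zb=p[2]-.0478
for z in(zb,zb+.05): cv2.polylines(big,[np.round((proj("wrist",place(bootpoly(),*b,th,z))+.5)*1.5).astype(int)],True,(0,0,255),1)
cv2.imwrite("pics/w2.png",big)
E
```

```text
time: 5.75
position: [0.443, -0.2633, 0.147]
tool_rot: [0.293, 0.956, 0.0, -0.0]
ft_force: [0.1, 0.3, -3.3]
grip_width: 0.0418
[ 0.44254124 -0.26301241  0.14634207] [ 0.09366651  0.60879809 -3.69378717] [ 0.04349217  0.13309765 -0.0363021 ] [[ 0.    -0.959 -0.284  0.078]
 [ 1.     0.     0.     0.001]
 [-0.    -0.284  0.959 -0.141]
 [ 0.     0.     0.     1.   ]]
[ 0.43549246 -0.25826217]
```

View pics/w2.png

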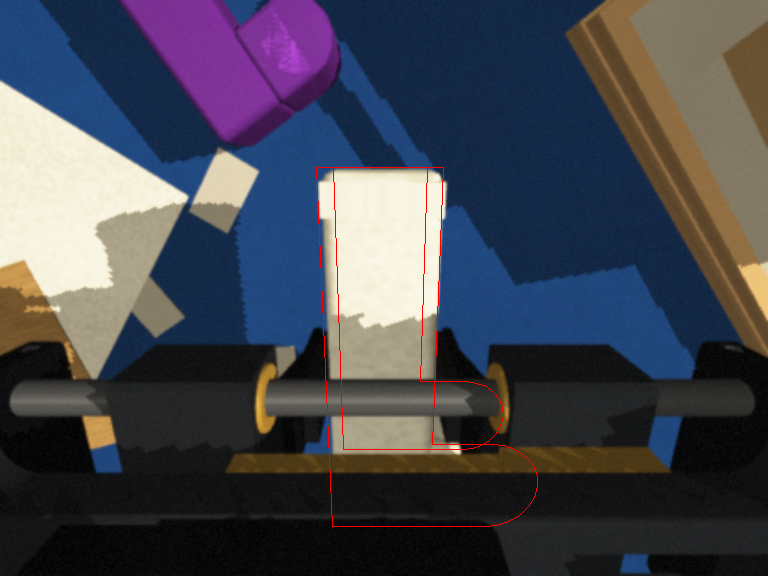

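Boot hangs level and aligned with the tool (leg ≈(380,300), end at row 170 as predicted). Carrying it over the nest.

```bash
python3 -m jog '[{"grip":255,"travel":[0.5,1.8,0],"twist":3},{"grip":255,"travel":[0.9,3.5,0],"twist":5},{"grip":255,"travel":[1.1,4.0,0],"twist":5.5},{"grip":255,"travel":[1.1,4.0,0],"twist":5.5},{"grip":255,"travel":[1.1,4.0,0],"twist":5.5},{"grip":255,"travel":[1.1,4.0,0],"twist":5.5},{"grip":255,"travel":[1.0,3.4,0],"twist":5},{"grip":255,"travel":[0.5,1.8,0],"twist":3}]' 35; python3 -m jog '[{"grip":255,"travel":[0,0,-2],"twist":0},{"grip":255,"travel":[0,0,-1],"twist":0},{"grip":255,"travel":[0,0,0],"twist":0},{"grip":255,"travel":[0,0,0],"twist":0}]';  python3 - <<'E'
from h import *
im=camera("wrist");o=get_obs();k=get_calibration("wrist");T=np.array(k["T_tool_cam"])
from scipy.spatial.transform import Rotation as Ro
R=Ro.from_quat(o["tool_rot"]).as_matrix();Rc=R@T[:3,:3];tc=R@T[:3,3]+o["position"]
CAL["wrist"]=dict(k,R=Rc.T,t=-Rc.T@tc); th=np.arctan2(R[1,1],R[0,1])-np.pi/2
print(o["position"],o["ft_force"],"boot yaw",th)
big=cv2.resize(im[:,:,::-1],None,fx=1.5,fy=1.5)
L=np.array([[-.075,.026],[-.075,-.026],[.085,-.026],[.085,.071],[.033,.071],[.033,.026]])
d=lambda P,c:cv2.polylines(big,[np.round((proj("wrist",P)+.5)*1.5).astype(int)],True,c,1)
d(place(L,.5073,.0017,.069,.036),(0,255,0))
M=np.array([[-.14,-.1],[.14,-.1],[.14,.1],[-.14,.1]]);d(place(M,.5103,.0317,.069,.036),(255,0,255))
p=o["position"];b=p[:2]-.0085*np.array([np.cos(th),np.sin(th)]);print(b)
zb=p[2]-.0478
for z in(zb,zb+.05): d(place(bootpoly(),*b,th,z),(0,0,255))
cv2.imwrite("pics/w3.png",big)
E
```

```text
time: 6.6
position: [0.5154, 0.0041, 0.1456]
tool_rot: [-0.037, 0.999, 0.001, -0.002]
ft_force: [0.3, -1.0, -4.0]
grip_width: 0.0416
time: 7.0
position: [0.5157, 0.0006, 0.1166]
tool_rot: [-0.034, 0.999, 0.0, -0.001]
ft_force: [-1.1, -0.3, -3.2]
grip_width: 0.0417
[5.16226045e-01 3.77166021e-04 1.17231086e-01] [-0.24625759  0.60738917 -4.49923207] boot yaw 0.06830610369578505
[ 5.07745867e-01 -2.02984478e-04]
```

View pics/w3.png

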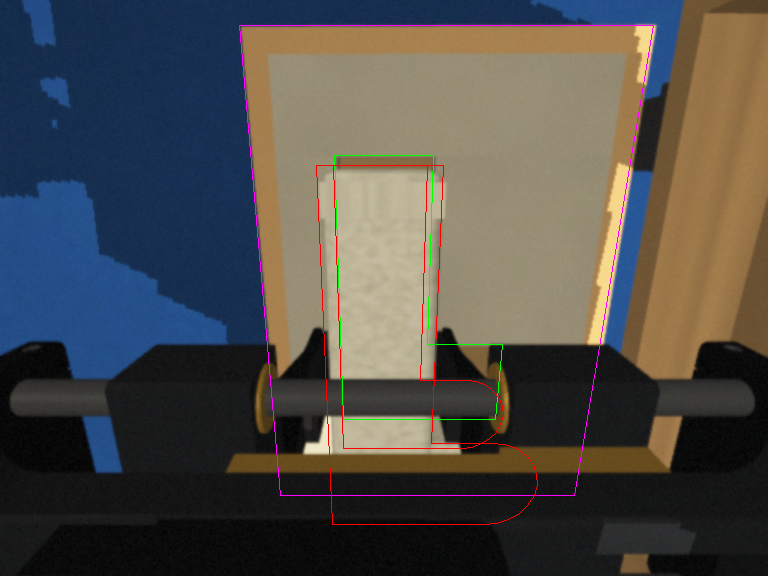

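Wrist view: predicted recess edge (336–436, row 157) and bed outline coincide with the picture, and the boot is about 1 mm off. Lowering it with a small correction.

```bash
python3 -m jog '[{"grip":255,"travel":[-0.1,0.1,-1.5],"twist":0},{"grip":255,"travel":[0,0,-1],"twist":0},{"grip":255,"travel":[0,0,-0.6],"twist":0},{"grip":255,"travel":[0,0,-0.5],"twist":0},{"grip":255,"travel":[0,0,-0.4],"twist":0},{"grip":255,"travel":[0,0,0],"twist":0}]' 35; python3 -m jog '[{"grip":255,"travel":[0,0,-0.3],"twist":0},{"grip":255,"travel":[0,0,-0.2],"twist":0},{"grip":255,"travel":[0,0,-0.2],"twist":0},{"grip":255,"travel":[0,0,0],"twist":0}]'
```

```text
time: 7.65
position: [0.5152, 0.0019, 0.0772]
tool_rot: [-0.035, 0.999, 0.0, -0.0]
ft_force: [0.3, 0.4, -3.1]
grip_width: 0.042
time: 8.05
position: [0.5152, 0.002, 0.0704]
tool_rot: [-0.035, 0.999, 0.0, -0.0]
ft_force: [-0.1, -0.6, -4.0]
grip_width: 0.0416
```

```bash
python3 -m jog '[{"grip":255,"travel":[0,0,-0.15],"twist":0},{"grip":255,"travel":[0,0,-0.1],"twist":0},{"grip":255,"travel":[0,0,0],"twist":0}]'
```

```text
time: 8.35
position: [0.5153, 0.0019, 0.068]
tool_rot: [-0.035, 0.999, 0.0, -0.0]
ft_force: [0.4, 0.7, -4.1]
grip_width: 0.0416
```

```bash
python3 -m jog '[{"grip":255,"travel":[0,0,-0.1],"twist":0},{"grip":255,"travel":[0,0,0],"twist":0},{"grip":255,"travel":[0,0,0],"twist":0}]'; python3 -m jog '[{"grip":170,"travel":[0,0,0],"twist":0},{"grip":80,"travel":[0,0,0],"twist":0},{"grip":0,"travel":[0,0,0],"twist":0},{"grip":0,"travel":[0,0,0],"twist":0},{"grip":0,"travel":[0,0,0],"twist":0},{"grip":0,"travel":[0,0,0],"twist":0},{"grip":0,"travel":[0,0,0],"twist":0},{"grip":0,"travel":[0,0,0],"twist":0}]'
```

```text
time: 8.65
position: [0.5154, 0.0019, 0.0678]
tool_rot: [-0.035, 0.999, -0.0, 0.0]
ft_force: [-2.7, 0.7, 5.8]
grip_width: 0.0419
time: 9.45
position: [0.5154, 0.0019, 0.067]
tool_rot: [-0.035, 0.999, -0.0, -0.0]
ft_force: [-1.3, 0.2, -0.3]
grip_width: 0.0847
```

Contact at the expected height; released. Going straight up, then checking the boot and the bar.

```bash
python3 -m jog '[{"grip":0,"travel":[0,0,1.5],"twist":0},{"grip":0,"travel":[0,0,4],"twist":0},{"grip":0,"travel":[0,0,5],"twist":0},{"grip":0,"travel":[0,0,5],"twist":0},{"grip":0,"travel":[0,0,5],"twist":0},{"grip":0,"travel":[0,0,5],"twist":0},{"grip":0,"travel":[0,0,5],"twist":0},{"grip":0,"travel":[0,0,4.5],"twist":0}]'; python3 -m jog '[{"grip":0,"travel":[0,0,0],"twist":0},{"grip":0,"travel":[0,0,0],"twist":0}]';  python3 - <<'E'
from h import *
im=camera("wrist");o=get_obs();k=get_calibration("wrist");T=np.array(k["T_tool_cam"])
from scipy.spatial.transform import Rotation as Ro
R=Ro.from_quat(o["tool_rot"]).as_matrix();Rc=R@T[:3,:3];tc=R@T[:3,3]+o["position"]
CAL["wrist"]=dict(k,R=Rc.T,t=-Rc.T@tc); print(o["position"],o["ft_force"])
np.savez("w4.npz",R=Rc.T,t=-Rc.T@tc)
cv2.imwrite("pics/w4raw.png",im[:,:,::-1]);sc=camera("scene");cv2.imwrite("pics/s4raw.png",sc[:,:,::-1])
big=cv2.resize(im[:,:,::-1],None,fx=1.5,fy=1.5)
L=np.array([[-.075,.026],[-.075,-.026],[.085,-.026],[.085,.071],[.033,.071],[.033,.026]])
d=lambda P,c:cv2.polylines(big,[np.round((proj("wrist",P)+.5)*1.5).astype(int)],True,c,1)
d(place(L,.5073,.0017,.069,.036),(0,255,0))
d(place(bootpoly(),.5073,.0017,.069,.07),(0,0,255))
n=np.array([-np.sin(.069),np.cos(.069)]);e=np.array([n[1],-n[0]])
for a in(1.55,1.6,1.65):
    q=np.array([.5027,.1434])-.262*np.cos(a)*n
    d(np.array([[*(q+s*.075*e),.064+.262*np.sin(a)] for s in(-1,1)]),(255,0,255))
cv2.imwrite("pics/w4.png",big)
for c in("wrist","scene"): print(c,[(np.round(r["at"],3).tolist(),round(r["p"],2)) for r in search_frame("bar",c)][:2])
E
```

```text
time: 10.25
position: [0.5149, 0.002, 0.4199]
tool_rot: [-0.035, 0.999, -0.0, 0.001]
ft_force: [0.4, -0.1, 0.9]
grip_width: 0.0866
time: 10.45
position: [0.5153, 0.002, 0.418]
tool_rot: [-0.035, 0.999, -0.0, 0.001]
ft_force: [-0.7, -0.1, -0.4]
grip_width: 0.087
[0.51461986 0.00208828 0.41637243] [0.31661016 1.24495368 0.35311278]
wrist []
scene [([0.594, 0.161, 0.27], 0.71)]
```

View pics/w4.png

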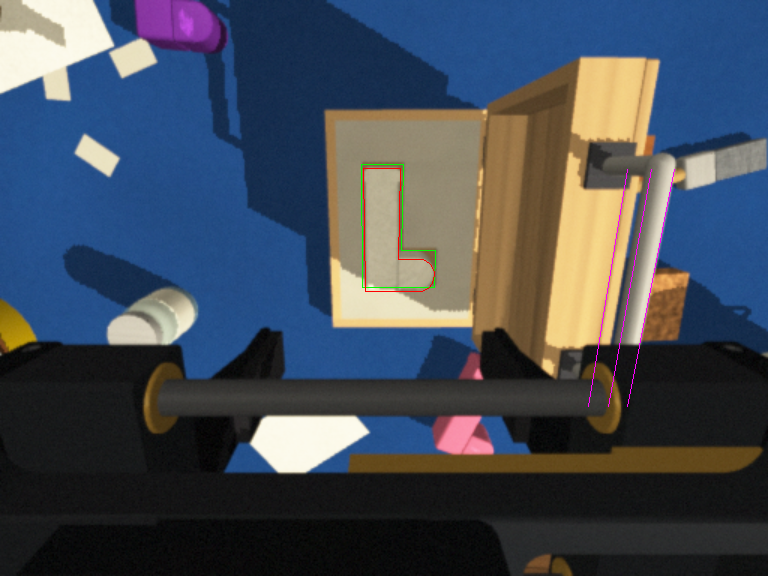

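Boot lies flat within the recess (≈(385,230)); the bar (≈(655,240)) lies at an angle of ≈1.62 rad. Moving above it and down around it.

```bash
python3 -m jog '[{"grip":0,"travel":[-0.3,3.5,0],"twist":0},{"grip":0,"travel":[-0.4,4.5,0],"twist":0},{"grip":0,"travel":[-0.3,4.5,0],"twist":0},{"grip":0,"travel":[-0.3,2.9,0],"twist":0},{"grip":0,"travel":[0,0,-2],"twist":0},{"grip":0,"travel":[0,0,-3],"twist":0},{"grip":0,"travel":[0,0,0],"twist":0},{"grip":0,"travel":[0,0,0],"twist":0}]';python3 - <<'E'
from h import *
im=camera("wrist");o=get_obs();k=get_calibration("wrist");T=np.array(k["T_tool_cam"])
from scipy.spatial.transform import Rotation as Ro
R=Ro.from_quat(o["tool_rot"]).as_matrix();Rc=R@T[:3,:3];tc=R@T[:3,3]+o["position"]
CAL["wrist"]=dict(k,R=Rc.T,t=-Rc.T@tc); print(o["position"],o["ft_force"])
big=cv2.resize(im[:,:,::-1],None,fx=1.5,fy=1.5)
d=lambda P,c:cv2.polylines(big,[np.round((proj("wrist",P)+.5)*1.5).astype(int)],True,c,1)
n=np.array([-np.sin(.069),np.cos(.069)]);e=np.array([n[1],-n[0]])
for a in(1.58,1.62,1.66):
    q=np.array([.5027,.1434])-.262*np.cos(a)*n
    d(np.array([[*(q+s*.075*e),.064+.262*np.sin(a)] for s in(-1,1)]),(255,0,255))
cv2.imwrite("pics/w5.png",big)
E
```

```text
time: 11.45
position: [0.502, 0.1558, 0.3661]
tool_rot: [-0.035, 0.999, -0.0, -0.002]
ft_force: [0.0, 0.1, 1.1]
grip_width: 0.087
[0.50276036 0.15577763 0.36723577] [-0.53027645  0.41600293  1.0648022 ]
```

View pics/w5.png

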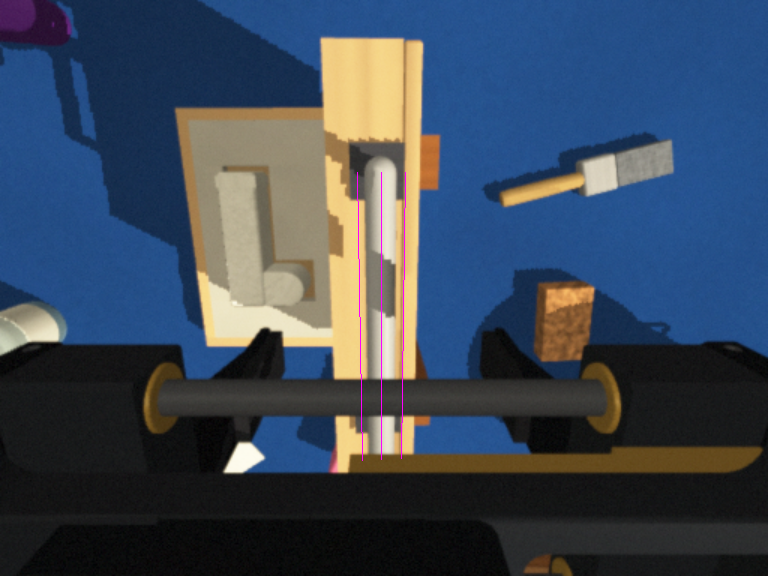

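The bar is centred between the fingers at a ≈ 1.62, and the boot sits in the recess. Gripping.

```bash
python3 -m jog '[{"grip":60,"travel":[0,0,-1.5],"twist":0},{"grip":100,"travel":[0,0,-1.5],"twist":0},{"grip":140,"travel":[0,0,-0.8],"twist":0},{"grip":160,"travel":[0,0,0],"twist":0},{"grip":180,"travel":[0,0,0],"twist":0},{"grip":255,"travel":[0,0,0],"twist":0},{"grip":255,"travel":[0,0,0],"twist":0},{"grip":255,"travel":[0,0,0],"twist":0}]' 25; python3 -m jog '[{"grip":255,"travel":[0,0,0],"twist":0},{"grip":255,"travel":[0,0,0],"twist":0},{"grip":255,"travel":[0,0,0],"twist":0},{"grip":255,"travel":[0,0,0],"twist":0},{"grip":255,"travel":[0,0,0],"twist":0},{"grip":255,"travel":[0,0,0],"twist":0}]' 25
python3 - <<'E'
import numpy as np
p0=np.array([.502,.1558,.329]);H=np.array([.5027,.1434])
n=np.array([-np.sin(.069),np.cos(.069)])
prev=None
for a in [1.62]+list(np.arange(1.59,1.5,-.03))+list(np.arange(1.5,-.001,-.04))+[0]:
    b=np.r_[-.262*np.cos(a)*n,.262*np.sin(a)]*100
    if prev is not None: print(round(a,2),(b-prev).round(2).tolist(),(b/100+[*H,.067]).round(4)[1:].tolist())
    prev=b
E
```

```text
time: 12.3
position: [0.5026, 0.1559, 0.3296]
tool_rot: [-0.035, 0.999, 0.0, 0.001]
ft_force: [-0.4, 0.2, 0.1]
grip_width: 0.0306
time: 12.9
position: [0.5024, 0.1559, 0.3291]
tool_rot: [-0.035, 0.999, -0.0, 0.0]
ft_force: [-1.0, -0.1, 0.6]
grip_width: 0.0133
1.59 [0.05, -0.78, 0.03] [0.1484, 0.329]
1.56 [0.05, -0.78, 0.0] [0.1406, 0.329]
1.53 [0.05, -0.78, -0.02] [0.1327, 0.3288]
1.5 [0.05, -0.78, -0.04] [0.1249, 0.3283]
1.5 [0.0, 0.0, 0.0] [0.1249, 0.3283]
1.46 [0.07, -1.04, -0.1] [0.1145, 0.3274]
1.42 [0.07, -1.04, -0.14] [0.1041, 0.326]
1.38 [0.07, -1.03, -0.18] [0.0938, 0.3242]
1.34 [0.07, -1.02, -0.22] [0.0836, 0.3221]
1.3 [0.07, -1.01, -0.26] [0.0735, 0.3195]
1.26 [0.07, -1.0, -0.3] [0.0635, 0.3164]
1.22 [0.07, -0.99, -0.34] [0.0536, 0.313]
1.18 [0.07, -0.97, -0.38] [0.0438, 0.3092]
1.14 [0.07, -0.96, -0.42] [0.0343, 0.3051]
1.1 [0.07, -0.94, -0.46] [0.0248, 0.3005]
1.06 [0.06, -0.92, -0.49] [0.0156, 0.2956]
1.02 [0.06, -0.9, -0.53] [0.0066, 0.2903]
0.98 [0.06, -0.88, -0.57] [-0.0022, 0.2846]
0.94 [0.06, -0.86, -0.6] [-0.0108, 0.2786]
0.9 [0.06, -0.83, -0.63] [-0.0191, 0.2722]
[... 298 characters left out ...]
 0.2192]
0.58 [0.04, -0.59, -0.86] [-0.0752, 0.2106]
0.54 [0.04, -0.56, -0.89] [-0.0808, 0.2017]
0.5 [0.04, -0.52, -0.91] [-0.086, 0.1926]
0.46 [0.03, -0.48, -0.93] [-0.0908, 0.1833]
0.42 [0.03, -0.45, -0.95] [-0.0953, 0.1738]
0.38 [0.03, -0.41, -0.97] [-0.0993, 0.1642]
0.34 [0.03, -0.37, -0.98] [-0.103, 0.1544]
0.3 [0.02, -0.33, -0.99] [-0.1063, 0.1444]
0.26 [0.02, -0.29, -1.01] [-0.1092, 0.1344]
0.22 [0.02, -0.25, -1.02] [-0.1117, 0.1242]
0.18 [0.01, -0.21, -1.03] [-0.1138, 0.1139]
0.14 [0.01, -0.17, -1.03] [-0.1154, 0.1036]
0.1 [0.01, -0.13, -1.04] [-0.1167, 0.0932]
0.06 [0.01, -0.08, -1.04] [-0.1175, 0.0827]
0.02 [0.0, -0.04, -1.05] [-0.1179, 0.0722]
0 [0.0, -0.01, -0.52] [-0.118, 0.067]
```

```bash
python3 -m jog '[{"grip":255,"travel":[0.05,-0.75,0.05],"twist":0},{"grip":255,"travel":[0.05,-0.8,0],"twist":0},{"grip":255,"travel":[0.05,-0.8,0],"twist":0},{"grip":255,"travel":[0.05,-0.8,-0.05],"twist":0},{"grip":255,"travel":[0.05,-1.05,-0.1],"twist":0},{"grip":255,"travel":[0.05,-1.05,-0.15],"twist":0},{"grip":255,"travel":[0.1,-1.05,-0.2],"twist":0}]' 25; python3 -m jog '[{"grip":255,"travel":[0.1,-1.0,-0.2],"twist":0},{"grip":255,"travel":[0.05,-1.0,-0.25],"twist":0},{"grip":255,"travel":[0.05,-1.0,-0.3],"twist":0},{"grip":255,"travel":[0.05,-1.0,-0.35],"twist":0}]'
```

```text
time: 13.6
position: [0.5068, 0.0916, 0.3249]
tool_rot: [-0.035, 0.999, -0.0, 0.001]
ft_force: [1.3, 1.9, 1.8]
grip_width: 0.0132
time: 14.0
position: [0.5093, 0.0518, 0.3133]
tool_rot: [-0.035, 0.999, -0.0, 0.0]
ft_force: [3.2, 1.8, -0.1]
grip_width: 0.013
```

```bash
python3 -m jog '[{"grip":255,"travel":[0.05,-0.95,-0.4],"twist":0},{"grip":255,"travel":[0.05,-0.95,-0.4],"twist":0},{"grip":255,"travel":[0.05,-0.95,-0.45],"twist":0},{"grip":255,"travel":[0.05,-0.9,-0.5],"twist":0},{"grip":255,"travel":[0.05,-0.9,-0.5],"twist":0},{"grip":255,"travel":[0.05,-0.9,-0.55],"twist":0},{"grip":255,"travel":[0.05,-0.85,-0.6],"twist":0},{"grip":255,"travel":[0.05,-0.85,-0.65],"twist":0}]' 25; python3 -m jog '[{"grip":255,"travel":[0.05,-0.8,-0.65],"twist":0},{"grip":255,"travel":[0.05,-0.8,-0.7],"twist":0},{"grip":255,"travel":[0.05,-0.75,-0.75],"twist":0},{"grip":255,"travel":[0.05,-0.7,-0.75],"twist":0}]'
```

```text
time: 14.8
position: [0.5136, -0.0205, 0.2726]
tool_rot: [-0.035, 0.999, -0.0, 0.001]
ft_force: [5.7, 0.2, -0.2]
grip_width: 0.0133
time: 15.2
position: [0.5154, -0.0511, 0.2439]
tool_rot: [-0.035, 0.999, -0.0, 0.001]
ft_force: [5.1, 0.5, -1.6]
grip_width: 0.0131
```

```bash
python3 -m jog '[{"grip":255,"travel":[0,-0.7,-0.8],"twist":0},{"grip":255,"travel":[0.05,-0.65,-0.8],"twist":0},{"grip":255,"travel":[0,-0.65,-0.85],"twist":0},{"grip":255,"travel":[0.05,-0.6,-0.85],"twist":0},{"grip":255,"travel":[0,-0.55,-0.9],"twist":0},{"grip":255,"travel":[0.05,-0.5,-0.9],"twist":0},{"grip":255,"travel":[0,-0.5,-0.95],"twist":0},{"grip":255,"travel":[0,-0.45,-0.95],"twist":0}]' 25; python3 -c "
from rig import *;o=get_obs();print(o['position'],o['ft_force'])"
```

```text
time: 16.0
position: [0.5182, -0.0966, 0.1739]
tool_rot: [-0.034, 0.999, 0.0, 0.002]
ft_force: [9.7, 2.5, -4.0]
grip_width: 0.013
[ 0.51821499 -0.0965643   0.17394625] [ 9.68889369  2.52417253 -3.98962709]
```

```bash
python3 -m jog '[{"grip":255,"travel":[0.1,-0.4,-0.95],"twist":0},{"grip":255,"travel":[0.1,-0.35,-0.95],"twist":0},{"grip":255,"travel":[0.05,-0.35,-1.0],"twist":0},{"grip":255,"travel":[0.05,-0.3,-1.0],"twist":0},{"grip":255,"travel":[0,-0.25,-1.0],"twist":0},{"grip":255,"travel":[0,-0.2,-1.0],"twist":0},{"grip":255,"travel":[0,-0.15,-0.8],"twist":0}]' 25; python3 -c "
from rig import *;o=get_obs();print(o['position'],o['ft_force'])"
```

```text
time: 16.7
position: [0.5197, -0.1152, 0.1063]
tool_rot: [-0.034, 0.999, 0.001, 0.0]
ft_force: [6.7, 6.0, -3.6]
grip_width: 0.0133
[ 0.51965658 -0.11524348  0.10625146] [ 6.7172369   6.01875994 -3.6274485 ]
```

```bash
python3 -m jog '[{"grip":255,"travel":[0.05,-0.05,-0.7],"twist":0},{"grip":255,"travel":[0,-0.05,-0.7],"twist":0},{"grip":255,"travel":[0,-0.05,-0.6],"twist":0},{"grip":255,"travel":[0,0,-0.6],"twist":0},{"grip":255,"travel":[0,0,-0.5],"twist":0},{"grip":255,"travel":[0,0,-0.4],"twist":0},{"grip":255,"travel":[0,0,0],"twist":0}]' 25; python3 -c "
from rig import *;o=get_obs();print(o['position'],o['ft_force'])"
```

```text
time: 17.4
position: [0.5198, -0.1172, 0.0738]
tool_rot: [-0.035, 0.999, 0.0, -0.0]
ft_force: [1.7, 3.5, 11.8]
grip_width: 0.0131
[ 0.51978956 -0.1172286   0.07381604] [ 1.71799713  3.4659618  11.79021221]
```

Run:
```python
from h import *
sc=camera("scene");cv2.imwrite("pics/s6raw.png",sc[:,:,::-1])
tp=camera("top");cv2.imwrite("pics/t6raw.png",tp[:,:,::-1])
H=np.array([.5027,.1434]);n=np.array([-np.sin(.069),np.cos(.069)]);e=np.array([n[1],-n[0]])
def ov(c,im,x0,y0,w,h,f):
    big=cv2.resize(im[y0:y0+h,x0:x0+w,::-1],None,fx=f,fy=f,interpolation=cv2.INTER_CUBIC)
    for a,col in((0,(0,255,0)),(.03,(0,0,255))):
        P=[]
        for s in(-.14,.14):
            for r in(.212,.012):
                for hh in(.024,):
                    q=H+s*e-(r*np.cos(a)-hh*np.sin(a))*n; P.append([*q,.064+r*np.sin(a)+hh*np.cos(a)])
        P=np.array(P)[[0,1,3,2]]
        cv2.polylines(big,[np.round((proj(c,P)+.5-[x0,y0])*f).astype(int)],True,col,1)
    return big
A=ov("scene",sc,170,110,180,165,4.4); cv2.imwrite("pics/s6.png",A[:600,:800])
```

```text
(no output)
```

View pics/s6.png

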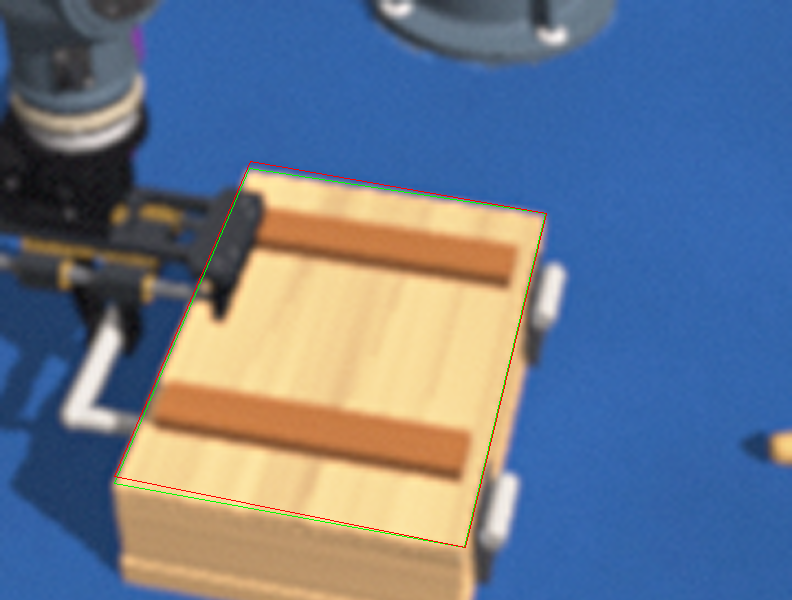

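The picture agrees with the closed outline (green) and shows an even seam, so the bar has slid slightly in the pads. One more gentle push to confirm, then release.

```bash
python3 -m jog '[{"grip":255,"travel":[0,0,-0.1],"twist":0},{"grip":255,"travel":[0,0,-0.1],"twist":0},{"grip":255,"travel":[0,0,0],"twist":0}]'; python3 -m jog '[{"grip":255,"travel":[0,0,-0.1],"twist":0},{"grip":255,"travel":[0,0,-0.1],"twist":0},{"grip":255,"travel":[0,0,0],"twist":0}]'
```

```text
time: 17.8
position: [0.5198, -0.1172, 0.0737]
tool_rot: [-0.035, 0.999, -0.0, 0.0]
ft_force: [-0.6, 3.9, 25.5]
grip_width: 0.0129
time: 18.1
position: [0.5199, -0.1172, 0.0727]
tool_rot: [-0.035, 0.999, -0.0, 0.001]
ft_force: [-1.6, 4.6, 33.3]
grip_width: 0.0131
```

```bash
python3 -m jog '[{"grip":255,"travel":[0,0,0.2],"twist":0},{"grip":255,"travel":[0,0,0.2],"twist":0},{"grip":215,"travel":[0,0,0],"twist":0},{"grip":195,"travel":[0,0,0],"twist":0},{"grip":180,"travel":[0,0,0],"twist":0},{"grip":180,"travel":[0,0,0],"twist":0},{"grip":180,"travel":[0,0,0],"twist":0}]'
```

```text
time: 18.8
position: [0.519, -0.1176, 0.0721]
tool_rot: [-0.035, 0.999, 0.0, -0.001]
ft_force: [-0.3, 0.2, -0.4]
grip_width: 0.025
```

```bash
python3 -m jog '[{"grip":180,"travel":[0,0,0.5],"twist":0},{"grip":180,"travel":[0,0,1],"twist":0},{"grip":180,"travel":[0,0,2],"twist":0},{"grip":180,"travel":[0,0,4],"twist":0},{"grip":180,"travel":[0,-2,4],"twist":0},{"grip":180,"travel":[0,-3,4],"twist":0},{"grip":180,"travel":[0,-3,4],"twist":0},{"grip":180,"travel":[0,0,0],"twist":0}]'
python3 - <<'E'
from h import *
sc=camera("scene");tp=camera("top")
H=np.array([.5027,.1434]);n=np.array([-np.sin(.069),np.cos(.069)]);e=np.array([n[1],-n[0]])
def ov(c,im,x0,y0,w,h,f):
    big=cv2.resize(im[y0:y0+h,x0:x0+w,::-1],None,fx=f,fy=f,interpolation=cv2.INTER_CUBIC)
    for a,col in((0,(0,255,0)),(.03,(0,0,255))):
        P=np.array([[*(H+s*.075*e-.262*np.cos(a)*n),.064+.262*np.sin(a)] for s in(-1,1)]+[[*(H+s*.14*e-(r*np.cos(a)-.024*np.sin(a))*n),.064+r*np.sin(a)+.024*np.cos(a)] for s,r in((1,.212),(-1,.212))])
        for q in(P[:2],P[2:]): cv2.polylines(big,[np.round((proj(c,q)+.5-[x0,y0])*f).astype(int)],False,col,1)
    return big
A=ov("scene",sc,165,130,150,150,4)
cv2.imwrite("pics/f.png",np.hstack([A[:600,:400],cv2.resize(sc[:,:,::-1],(400,300))[:300].repeat(2,0)[:600]]) if 0 else A)
cv2.imwrite("pics/s7raw.png",sc[:,:,::-1]);
for t in("jar","brush","sanding"): print(t,[(np.round(r["at"],3).tolist(),round(r["p"],2)) for r in search_frame(t,"scene")][:1])
d=cv2.absdiff(cv2.imread("pics/scene0.png"),sc[:,:,::-1].copy()).max(2)
for nme,p in(("jar",(.66,-.28,.05)),("brush",(.42,.409,.01)),("sanding",(.61,.397,.02))):
    u,v=proj("scene",[p])[0].astype(int);print(nme,"diff",np.percentile(d[v-22:v+22,u-28:u+28],[50,95,99]))
E
```

```text
time: 19.6
position: [0.5235, -0.2031, 0.2749]
tool_rot: [-0.033, 0.999, -0.005, 0.007]
ft_force: [0.5, -0.9, -1.1]
grip_width: 0.025
jar [([0.675, -0.28, 0.079], 0.85)]
brush [([0.421, 0.41, 0.015], 0.79)]
sanding [([0.61, 0.399, 0.034], 0.65)]
jar diff [2. 5. 6.]
brush diff [2. 5. 6.]
sanding diff [2. 5. 7.]
```

View pics/f.png

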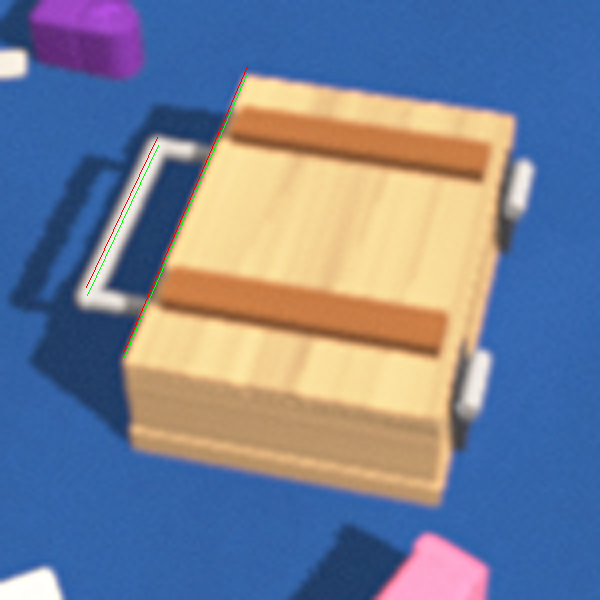

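The cover is flat: the seam from (135,430) to (440,485) is even, with no wedge at the free edge. The bar's brackets lie on the closed outline, and the bystanders have not moved. Handing in.

```bash
python3 -m jog '[{"grip":0,"travel":[0,0,0],"twist":0},{"grip":0,"travel":[0,0,0],"twist":0},{"grip":0,"travel":[0,0,0],"twist":0},{"grip":0,"travel":[0,0,0],"twist":0},{"grip":0,"travel":[0,0,0],"twist":0}]'; python3 -c "
from rig import *
print(hand_in())"
```

```text
time: 20.35
position: [0.5199, -0.1975, 0.2674]
tool_rot: [-0.035, 0.999, 0.0, -0.0]
ft_force: [-0.1, -0.3, 0.3]
grip_width: 0.0581
the job is handed in; nothing more can be done
None
```

The off-white boot cast is in its recess and the cover is shut over it. I handed in at about 20 s of the 61 s allowed. I lifted the boot across its leg, turned it 38° and lowered it until it touched the floor of the recess. I then pinched the bar and brought the cover down along its arc at about 0.3–0.4 rad/s, slower at the end, before letting go and backing off.

**Last checks**
- **Boot:** before closing, the wrist camera showed it lying flat in the recess. It touched down within 1 mm of the expected height.
- **Cover:** the scene picture shows it fully closed, with an even seam all round.
- **Bystanders:** the jar, brush and sanding block are unchanged in the picture.
- **Robot:** it was clear of everything, with about 0 N on the wrist at hand-in.

**One disagreement:** when the cover stopped, the tool was about 6 mm higher than I had calculated for a closed cover. I put this down to the bar sliding in the pads. The pictures fit the closed outline, and a further push (33 N on the wrist) met a hard stop.

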